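Make up the lamp-change kit and the oil-immersion kit for the microscopes

ROBOT

A 6-joint arm with a two-finger parallel gripper is mounted at the origin on a cart in front of the work surface, level with it; the furniture and walls round the work are solid. World frame = base frame: x ahead of the robot, y to its left, z up, the work surface at z = 0. Lengths are in m, angles in rad, forces in N, time in s.
With the tool pointing down it reaches from about 0.3 to 0.875 m from the base axis. Payload 4.2 kg.
Tool frame: the origin (TCP) lies midway between the tips of the shut fingers; the grasp point (between the pads) lies 19 mm behind it; z points along the fingers, y is the line along which they close (so a half turn about z gives the same grasp; the last joint's range is limited). The gripper opens to 85 mm and grips with 20 to 120 N. Pads are 22 mm wide; open, the fingers measure 114 mm over their backs; the gripper's body (76 mm by 85 mm) begins 54 mm behind the grasp point. The pads swing forward as they close: fully open they stand 13 mm farther back than shut.
Start: joints at [-1.365, 0.32, 1.565, -0, 1.257, -0.02], TCP at [0.129, -0.56, 0.231] pointing down, gripper open.
Joint ranges: [-3.11, 3.11], [-0.84, 2.01], [0.21, 2.61], [-1.34, 4.49], [0.05, 2.63], [-2.56, 2.56]. Speed limits (rad/s): [2.57, 2.57, 3.14, 3.14, 3.14, 3.14].

INTERFACE

Orientations are given as a unit quaternion [w, x, y, z].
In Python, from workcell import * gives the robot as it stands.
- The arm moves only by the shell command python3 -m jog 'ROWS' [FORCE]. ROWS is a JSON object whose one key "moves" holds a list of rows, each a list of 3 entries, a list of its own where there are three numbers: the opening, from -1 (shut) to 1 (fully open), then the shift along the tool's x, y, z in cm, then the turn, a rotation vector about the tool's x, y, z in degrees. In form: {"moves": [[jaw, [tx, ty, tz], [rx, ry, rz]], ...]}. A call has 1 to 8 rows; each row is the pose to reach, as a shift and turn from the pose commanded when the call began, along the tool's axes at that moment; what a row does not reach only later rows make up. A row lasts 1/10 s, in which the tool goes at most 50 mm and 8.59 degrees, less where a joint would pass 70% of its speed; a pose out of reach is approached as far as the arm can. A call with a gripper value outside its range is refused whole. The fingers move at their own pace and stop on an object; FORCE is the grip in N (left out, the last holds). Time passes only in rows, so rows that repeat a pose let the fingers close. It gives the time, the measured TCP pose, the force, the opening and the grip force at its end, in the units of the state.
- get_state(): the state, without advancing time (a new reading comes with each control period).
- snapshot(name): name is "scene" or "side" or "wrist"; returns the picture (384x512x3 uint8, red, green, blue); there is no depth.
- camera_params(name): a dict with "intrinsics" (3x3 intrinsics, pixels), "k1" (the pictures are not rectified: a ray, as slopes to the right and down, at radius r is drawn at 1 + k1 r^2 times it, then the intrinsics apply), "position" and "rotation" of the camera in the world. Camera axes: x right, y down, z forward; pixel columns grow to the right and rows downward; lengths in m; the calibration is good to about 2 mm. A picture is of the moment at which its call begins: read the wrist's pose just before it. camera_params takes no time and is no camera call; for the wrist camera it gives the pose at the moment of the call.
- close_job(): hands the job in; it is judged then, once.
Trained networks look in the newest picture that a camera, given by its name, has taken for a name from the list of things; names that differ only in an ending like _2 or _b are one class to them, and where a whole thing is asked for, a point or a joint stands for the part that bears it (a point fixed in the world has none). Each returns a list of dicts, best first, with "conf" (0 to 1); they miss things now and then, are a little off and sometimes report something else, mostly with a low value. They report only what shows in the picture. A call takes as long as a camera call.
- spot_in(camera, name): "centre" ([row, column] in pixels, amid what is visible of it).
The state is a dict: "t": time; "q": joint angles; "qvel": joint speeds; "effort": joint torques, N m; "position": TCP position; "ee_rot": TCP orientation; "force": force on the tool from outside, world axes, zero at the start; "moment": the same for the moment, N m; "grip_width": finger opening in m; "gripper_force": force on a finger pad.
Only numpy, scipy, OpenCV 4.12 (cv2) and the standard library are available. Lean on these libraries where they do the work, as an engineer would, in place of code of your own. Each camera call takes 0.05 s, during which the arm holds its last target. There are 200 camera calls.

TASK

Make up the two microscope service kits from the stock on the desk: the yellow lamp carton and the small white fuse carton go into the white lamp-change tray, and the blue-capped bottle of lens cleaner, the black-and-cream objective canister and the small amber oil dropper go into the blue oil-immersion tray. Stand each one upright, right down in the foam recess cut to its size. The red-capped bottle and the blue-grey carton belong to neither kit: leave them standing where they are.

Things in the scene. Friction and masses are not known exactly. Their poses are not given: they have to be found in the camera images.
- immersion_tray: Oil-immersion tray: blue, 72 (x) by 162 mm (y), dark foam with three round recesses in a row, large to small: bottle 53 mm across at y = +48.5 mm, canister 45 mm at y = -6.5 mm, dropper 36 mm at y = -53 mm (all x = 0). Fixed; origin: centre of its underside, on the desk; z up. Rim 15 mm above the desk; recesses 10 mm deep, red floors 4 mm above the desk, 5 mm play all round.
- lamp_tray: Lamp-change tray: white, 76 (x) by 124 mm (y), dark foam, two recesses at x = 0: lamp carton 55 (x) by 48 mm (y) at y = +30 mm, fuse carton 61 by 41 mm (longer, narrower) at y = -34 mm. Carton x axes go along tray y. Fixed; origin: centre of its underside, on the desk; z up. Rim 15 mm above the desk; recesses 10 mm deep, red floors 4 mm above the desk, 5 mm play all round.
- lamp_carton: Yellow lamp carton, upright box 38 mm (its x) by 45 mm (its y) by 62 mm high, about 50 g. Origin: centre of its underside, z up; grasp across the 38 mm.
- fuse_carton: White fuse carton with a black lower band, the smallest box, 31 mm (its x) by 51 mm (its y) by 34 mm high, about 50 g. Origin: centre of its underside, z up; grasp across the 31 mm, high enough for the fingertips to clear the tray's 15 mm rim (fingertips about 17 mm above its underside).
- cleaner_bottle: White bottle with a blue cap and blue label band: body 42 mm across up to 76 mm, cap 26 mm across, 90 mm high in all, about 120 g. Origin: centre of its underside, z up along the bottle.
- objective_canister: Round canister, black lower half and cream upper half, 35 mm across, 61 mm high, about 80 g. Origin: centre of its underside, z up.
- oil_dropper: Small amber-brown bottle with a black cap: body 25 mm across up to 49 mm, cap 16 mm across, 58 mm high in all, about 30 g. Origin: centre of its underside, z up.
- red_bottle: Bystander, loose: white bottle with a red cap, 38 mm across, 72 mm high. Origin: centre of its underside. Not part of a kit; leave it standing.
- grey_carton: Bystander, loose: blue-grey carton, 46 mm (its x) by 61 mm (its y) by 50 mm high, larger than the yellow and the white one. Origin: centre of its underside. Not part of a kit; leave it standing.

How it is judged:
By the outcome, as a careful person would: the job done as asked, in the order asked, and still so for the second after the job is handed in, with the robot touching nothing.
It also fails if it takes over 115 s, if anything falls off the work surface, if the arm or the gripper's body presses on something with over 40 N, if the wrist force passes 120 N, or if a joint passes its speed limit or range.

## Working session

There is one attempt and no reset: what is moved stays moved. The work goes in short steps, Python scripts to look and compute and a shell command to move; the robot and the scene stay as the last step left them, time stands still between calls to the robot, and variables do not carry over. Pictures are saved under pics/ and viewed, at most 14 in all, crops included, and the job is handed in when it is done.

```bash
ls; mkdir -p pics
cat > h.py <<'E'
from workcell import *
import numpy as np, cv2
from scipy.spatial.transform import Rotation as R
def ray(cam,px):
    # px=(row,col) -> origin, dir
    p=camera_params(cam);K=np.array(p["intrinsics"]);k=p["k1"]
    d=np.linalg.inv(K)@[px[1],px[0],1.]; s=d[:2]; u=s.copy()
    for _ in range(20): u=s/(1+k*(u@u))
    return np.array(p["position"]),np.array(p["rotation"]).reshape(3,3)@np.array([*u,1.])
def at(cam,px,z):
    o,d=ray(cam,px); return o+d*(z-o[2])/d[2]
def proj(cam,X):
    p=camera_params(cam);K=np.array(p["intrinsics"]);k=p["k1"]
    c=np.array(p["rotation"]).reshape(3,3).T@(np.array(X)-p["position"]); u=c[:2]/c[2]; u=u*(1+k*(u@u))
    q=K@[*u,1.]; return q[1],q[0]
def save(cam,name):
    im=snapshot(cam); cv2.imwrite(f"pics/{name}.png",cv2.cvtColor(im,cv2.COLOR_RGB2BGR)); return im
E
python3 - <<'E'
from h import *
np.set_printoptions(precision=3,suppress=True)
s=get_state();print(s)
for c in("scene","side","wrist"):
    p=camera_params(c);print(c,p); save(c,c+"0")
H=dict(immersion_tray=.012,lamp_tray=.012,lamp_carton=.031,fuse_carton=.017,cleaner_bottle=.045,objective_canister=.03,oil_dropper=.029,red_bottle=.036,grey_carton=.025)
for n,h in H.items():
    for c in("scene","side"):
        for r in spot_in(c,n)[:2]: print(n,c,np.round(r["centre"],1),round(r["conf"],2),at(c,r["centre"],h))
a=cv2.imread("pics/scene0.png");b=cv2.imread("pics/side0.png")
E
```

```text
pics
{'t': 0.0, 'q': array([-1.365,  0.32 ,  1.566, -0.   ,  1.257, -0.02 ]), 'qvel': array([ 0.   ,  0.002,  0.001, -0.001,  0.001,  0.002]), 'effort': array([ -0.001, -41.553, -23.416,  -0.   ,   0.008,   0.   ]), 'position': array([ 0.129, -0.56 ,  0.23 ]), 'ee_rot': array([-0.001,  0.994,  0.113, -0.   ]), 'force': array([-0.86 ,  0.463,  0.302]), 'moment': array([-0.018,  0.   ,  0.075]), 'gripper_force': 0.0, 'grip_width': 0.08523308636275538}
scene {'intrinsics': array([[435.054,   0.   , 247.105],
       [  0.   , 435.054, 188.488],
       [  0.   ,   0.   ,   1.   ]]), 'k1': -0.09692666811698539, 'position': array([-0.046,  0.443,  0.584]), 'rotation': array([ 0.22 , -0.465,  0.779, -0.359])}
side {'intrinsics': array([[362.035,   0.   , 248.8  ],
       [  0.   , 362.035, 189.866],
       [  0.   ,   0.   ,   1.   ]]), 'k1': -0.07023919765253293, 'position': array([0.911, 0.286, 0.764]), 'rotation': array([-0.14 ,  0.544,  0.801, -0.206])}
wrist {'intrinsics': array([[277.153,   0.   , 256.495],
       [  0.   , 277.153, 189.165],
       [  0.   ,   0.   ,   1.   ]]), 'k1': -0.053068462923274495, 'position': array([ 0.202, -0.544,  0.373]), 'rotation': array([ 0.116,  0.773, -0.616, -0.093])}Traceback (most recent call last):
  File "<stdin>", line 9, in <module>
  File "h.py", line 11, in at
    o,d=ray(cam,px); return o+d*(z-o[2])/d[2]
        ~~~^^^^^^^^
  File "h.py", line 9, in ray
    return np.array(p["position"]),np.array(p["rotation"]).reshape(3,3)@np.array([*u,1.])
                                   ~~~~~~~~~~~~~~~~~~~~~~~~~~~~~~~^^^^^
ValueError: cannot reshape array of size 4 into shape (3,3)
```

Rotation is a quaternion [w,x,y,z].

```bash
sed -i 's/np.array(p\["rotation"\]).reshape(3,3)/rm(p["rotation"])/; s/^def ray/def rm(q): return R.from_quat(np.roll(q,-1)).as_matrix()\ndef ray/' h.py
python3 - <<'E'
from h import *
np.set_printoptions(precision=3,suppress=True)
H=dict(immersion_tray=.012,lamp_tray=.012,lamp_carton=.031,fuse_carton=.017,cleaner_bottle=.045,objective_canister=.03,oil_dropper=.029,red_bottle=.036,grey_carton=.025)
for n,h in H.items():
    for c in("scene","side"):
        for r in spot_in(c,n)[:2]: print(n,c,np.round(r["centre"],1),round(r["conf"],2),at(c,r["centre"],h))
E
```

```text
immersion_tray scene [219.3 300. ] 0.78 [0.426 0.084 0.012]
immersion_tray side [151.5 240.6] 0.61 [0.432 0.073 0.012]
lamp_tray scene [249.6 226.5] 0.58 [0.424 0.239 0.012]
lamp_tray side [169.4 301.4] 0.77 [0.426 0.232 0.012]
lamp_tray side [195.8 188.7] 0.58 [0.594 0.007 0.012]
lamp_carton scene [209.5 188.5] 0.72 [0.532 0.265 0.031]
lamp_carton side [211.1 302.6] 0.67 [0.542 0.269 0.031]
lamp_carton side [225.8 269.3] 0.35 [0.603 0.212 0.031]
fuse_carton scene [189.3 205.1] 0.79 [0.586 0.208 0.017]
fuse_carton side [226.7 270.6] 0.64 [0.599 0.214 0.017]
fuse_carton side [170.4 303.8] 0.58 [0.43  0.238 0.017]
cleaner_bottle scene [165.9 247.7] 0.77 [0.581 0.113 0.045]
cleaner_bottle side [202.7 226.4] 0.64 [0.592 0.105 0.045]
objective_canister scene [178.3 282.2] 0.87 [0.528 0.062 0.03 ]
objective_canister side [175.7 218.9] 0.59 [0.526 0.057 0.03 ]
oil_dropper scene [197.9 237.1] 0.71 [0.519 0.169 0.029]
oil_dropper side [193.1 262. ] 0.5 [0.532 0.168 0.029]
red_bottle scene [186.9 161.1] 0.94 [0.613 0.289 0.036]
red_bottle scene [152.6 278.8] 0.51 [0.601 0.026 0.036]
red_bottle side [241. 303.] 0.67 [0.612 0.291 0.036]
grey_carton scene [152.7 277.1] 0.55 [0.615 0.021 0.025]
grey_carton side [195.1 187.3] 0.7 [0.599 0.008 0.025]
```

View pics/scene0.png

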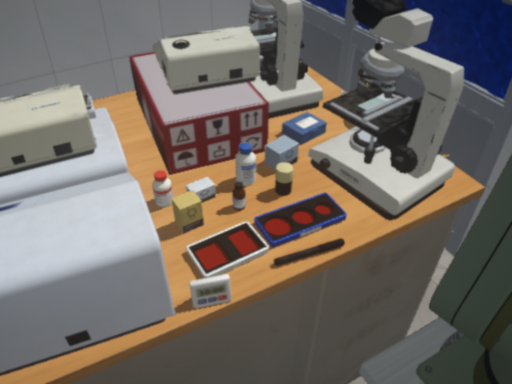

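View pics/side0.png

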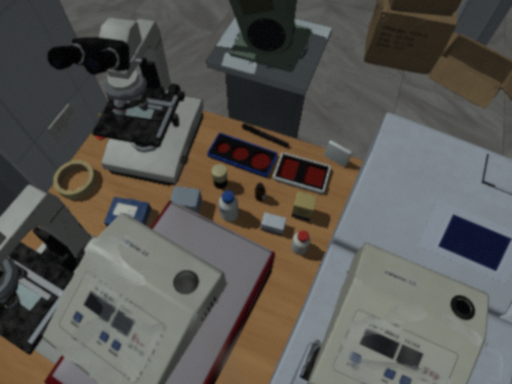

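The scene view shows the lamp tray around (row 249, col 227), the immersion tray (219, 300), the stock behind them, and a microscope to the right (rows 20–210, cols 320–460). Side view agrees with the networks. Next: tray corners, the obstacles, and a safe path.

```bash
cat >> h.py <<'E'
np.set_printoptions(precision=3,suppress=True)
def go(x,y,z,yaw=None):
    "shift (cm) in tool axes and turn to put TCP at xyz with tool x at world yaw (deg, mod 180)"
    s=get_state(); M=rm(s["ee_rot"]); d=M.T@(np.array([x,y,z])-s["position"])*100
    cur=np.degrees(np.arctan2(M[1,0],M[0,0])); t=0
    if yaw is not None: t=-((yaw-cur+90)%180-90)
    q=s["q"]
    print("shift",d.round(2),"rz",round(t,1),"curyaw",round(cur,1),"pos",s["position"],"q1,q6",q[0].round(2),q[5].round(2),"t",round(s["t"],2))
E
python3 - <<'E'
from h import *
print("microscope base corners scene, z=.03",[at("scene",p,.03)[:2] for p in[(155,312),(208,398),(170,450)]])
print("side",[at("side",p,.03)[:2] for p in[(165,108),(180,165),(100,200)]])
print("head tops side z=.3",[at("side",p,.3)[:2] for p in[(60,60),(40,110),(55,155)]])
print("red case near corner z=.0/.12",[at("scene",p,.0)[:2] for p in[(165,178),(140,266)]],[at("side",p,.12)[:2] for p in[(207,170),(255,272)]])
print("printer",[at("scene",p,.0)[:2] for p in[(315,172)]],[at("side",p,.15)[:2] for p in[(245,340),(115,390)]])
for c in ("scene","side"):
    im=cv2.cvtColor(cv2.imread(f"pics/{c}0.png"),cv2.COLOR_BGR2HSV)
    m=cv2.inRange(im,(0,150,60),(8,255,255))|cv2.inRange(im,(172,150,60),(180,255,255))
    n,l,st,ce=cv2.connectedComponentsWithStats(m)
    for i in range(1,n):
        if 40<st[i,4]<2000: print(c,ce[i][::-1].round(1),st[i,4],at(c,ce[i][::-1],.004))
print(camera_params("wrist")["position"]-get_state()["position"], rm(camera_params("wrist")["rotation"])[:,2])
go(.36,.0,.33,0)
E
```

```text
microscope base corners scene, z=.03 [array([ 0.566, -0.037]), array([ 0.347, -0.084]), array([ 0.382, -0.265])]
side [array([ 0.598, -0.207]), array([ 0.584, -0.057]), array([ 0.327, -0.088])]
head tops side z=.3 [array([ 0.545, -0.244]), array([ 0.463, -0.184]), array([ 0.471, -0.078])]
red case near corner z=.0/.12 [array([0.711, 0.22 ]), array([ 0.702, -0.001])] [array([0.676, 0.024]), array([0.694, 0.246])]
printer [array([0.352, 0.37 ])] [array([0.642, 0.355]), array([0.306, 0.382])]
scene [156.1 201.3] 173 [0.711 0.163 0.004]
scene [151. 233.] 45 [0.694 0.091 0.004]
scene [175. 160.] 96 [0.691 0.269 0.004]
scene [209.3 322.9] 130 [0.435 0.025 0.004]
scene [216.9 302.7] 235 [0.436 0.071 0.004]
scene [226.2 277.6] 363 [0.437 0.126 0.004]
scene [241.7 243.2] 460 [0.433 0.201 0.004]
scene [255.7 211.5] 548 [0.43  0.266 0.004]
side [147.6 223.5] 57 [0.432 0.026 0.004]
side [153.6 240.3] 114 [0.433 0.073 0.004]
side [161.  260.5] 183 [0.435 0.128 0.004]
side [169.  289.2] 224 [0.431 0.203 0.004]
side [176.2 314.4] 254 [0.428 0.267 0.004]
side [235.2 303. ] 85 [0.586 0.287 0.004]
side [376.8  51.9] 114 [ 1.045 -0.07   0.004]
[0.073 0.016 0.143] [-0.287 -0.067 -0.955]
shift [ 35.09 -49.44  -9.87] rz 12.9 curyaw 12.9 pos [ 0.129 -0.56   0.231] q1,q6 -1.36 -0.02 t 1.1
```

Run:
```python
from h import *
from scipy.optimize import least_squares
def tri(a,b):
    r=least_squares(lambda X:np.r_[np.array(proj("scene",X))-a,np.array(proj("side",X))-b],[.45,-.15,.25]);return r.x,r.cost
for a,b in [((12,358),(55,52)),((8,415),(22,110)),((22,430),(20,135)),((70,462),(37,160))]: print(tri(a,b))
go(.129,-.45,.48,0)
```

```text
(array([ 0.6  , -0.175,  0.341]), np.float64(465.98259150106946))
(array([ 0.475, -0.155,  0.355]), np.float64(0.12327808631952127))
(array([ 0.43 , -0.139,  0.342]), np.float64(21.73469951188409))
(array([ 0.362, -0.153,  0.274]), np.float64(184.4959950749938))
shift [  2.5  -10.75 -24.87] rz 12.9 curyaw 12.9 pos [ 0.129 -0.56   0.231] q1,q6 -1.36 -0.02 t 1.1
```

```bash
python3 -c "
import cv2
a=cv2.imread('pics/scene0.png')[0:220,300:512];b=cv2.imread('pics/side0.png')[0:200,30:230]
a=cv2.resize(a,(400,415));b=cv2.resize(b,(400,400));b=cv2.copyMakeBorder(b,0,15,0,0,0)
cv2.imwrite('pics/micro.png',cv2.hconcat([a,b]))"
```

```text
(no output)
```

View pics/micro.png

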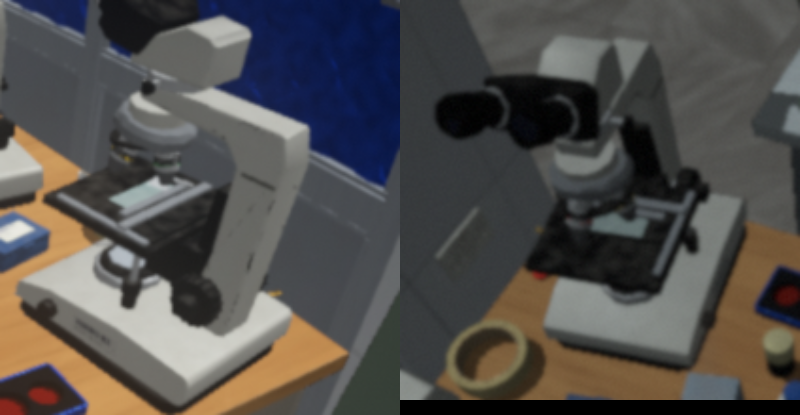

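The microscope's head reaches about z 0.36 at (0.47, −0.155), and its column stands by x 0.36. So I pass over it with the tool above 0.46.

```bash
python3 -m jog '{"moves": [[1,[2.5,-10.7,-25],[0,0,12.9]],[1,[2.5,-10.7,-25],[0,0,12.9]],[1,[2.5,-10.7,-25],[0,0,12.9]],[1,[2.5,-10.7,-25],[0,0,12.9]],[1,[2.5,-10.7,-25],[0,0,12.9]],[1,[2.5,-10.7,-25],[0,0,12.9]],[1,[2.5,-10.7,-25],[0,0,12.9]],[1,[2.5,-10.7,-25],[0,0,12.9]]]}'; python3 -c "
from h import *
go(.40,.15,.45,0)"
```

```text
t: 1.9
position: [0.1291, -0.4505, 0.4808]
ee_rot: [0.0, 1.0, 0.0, -0.0]
force: [-0.7, -1.0, -0.2]
grip_width: 0.0852
gripper_force: 0.0
shift [ 27.13 -60.03   3.07] rz 0.0 curyaw 0.0 pos [ 0.129 -0.451  0.481] q1,q6 -1.32 0.25 t 1.9
```

```bash
python3 -m jog '{"moves": [[1,[24,-22,0],[0,0,0]],[1,[24,-22,0],[0,0,0]],[1,[24,-22,0],[0,0,0]],[1,[24,-22,0],[0,0,0]],[1,[24,-22,0],[0,0,0]],[1,[24,-22,0],[0,0,0]],[1,[24,-22,0],[0,0,0]],[1,[24,-24,0],[0,0,0]]]}'; python3 -m jog '{"moves": [[1,[3,-36,0],[0,0,0]],[1,[3,-36,0],[0,0,0]],[1,[3,-36,0],[0,0,0]],[1,[3,-36,0],[0,0,0]],[1,[3,-36,0],[0,0,0]],[1,[3,-36,0],[0,0,0]],[1,[3,-36,0],[0,0,0]],[1,[3,-36,0],[0,0,0]]]}'
python3 - <<'E'
from h import *
go(.40,.15,.45,0)
save("wrist","w1")
print(camera_params("wrist")["position"])
E
```

```text
t: 2.7
position: [0.3714, -0.2094, 0.4777]
ee_rot: [-0.002, 1.0, 0.002, -0.003]
force: [-0.7, 0.8, 0.0]
grip_width: 0.0854
gripper_force: 0.0
t: 3.5
position: [0.3989, 0.1537, 0.4781]
ee_rot: [0.0, 1.0, 0.003, -0.003]
force: [1.2, 0.2, -0.4]
grip_width: 0.0851
gripper_force: 0.0
shift [0.12 0.37 2.81] rz 0.4 curyaw 0.4 pos [0.399 0.154 0.478] q1,q6 0.34 1.9 t 3.5
[0.475 0.153 0.621]
```

View pics/w1.png

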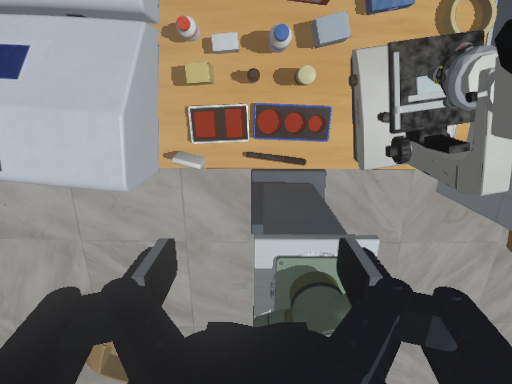

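The overhead view confirms the left recess of the white tray (123, 204) is the squarer lamp recess, and the right one (123, 234) is the narrow fuse recess. The blue tray runs large to small from (121, 267) to (124, 316). I'll go closer for measuring.

```bash
python3 -m jog '{"moves": [[1,[-2,-0.5,18],[0,0,0.4]],[1,[-2,-0.5,18],[0,0,0.4]],[1,[-2,-0.5,18],[0,0,0.4]],[1,[-2,-0.5,18],[0,0,0.4]],[1,[-2,-0.5,18],[0,0,0.4]],[1,[-2,-0.5,18],[0,0,0.4]],[1,[-2,-0.5,18],[0,0,0.4]],[1,[-2,-0.5,18],[0,0,0.4]]]}'
python3 - <<'E'
from h import *
go(.40,.15,.45,0)
im=save("wrist","w2")
print(camera_params("wrist")["position"])
H=dict(immersion_tray=.012,lamp_tray=.012,lamp_carton=.05,fuse_carton=.03,cleaner_bottle=.08,objective_canister=.055,oil_dropper=.05,red_bottle=.065,grey_carton=.045)
for n,h in H.items():
    for r in spot_in("wrist",n)[:1]: print(n,np.round(r["centre"],1),round(r["conf"],2),at("wrist",r["centre"],h))
hs=cv2.cvtColor(im,cv2.COLOR_RGB2HSV)
def blobs(m,z,lab,lo=60):
    n,l,st,ce=cv2.connectedComponentsWithStats(m)
    for i in range(1,n):
        if lo<st[i,4]<6000:
            pts=np.argwhere(l==i); w=np.array([at("wrist",p,z)[:2] for p in pts])*1000
            print(lab,ce[i][::-1].round(0),st[i,4],w.mean(0).round(1),cv2.minAreaRect(w.astype(np.float32)))
blobs(cv2.inRange(hs,(0,150,60),(8,255,255))|cv2.inRange(hs,(172,150,60),(180,255,255)),.004,"red")
blobs(cv2.inRange(hs,(20,70,100),(35,200,255)),.062,"yellow/cream")
blobs(cv2.inRange(hs,(100,130,60),(130,255,255)),.015,"blue")
big=cv2.resize(cv2.cvtColor(im[0:230,90:410],cv2.COLOR_RGB2BGR),None,fx=2.5,fy=2.5);cv2.imwrite("pics/w2b.png",big)
E
```

```text
t: 4.35
position: [0.3801, 0.1547, 0.3031]
ee_rot: [-0.001, 1.0, -0.003, 0.002]
force: [-0.1, 0.2, -0.8]
grip_width: 0.0858
gripper_force: 0.0
shift [  2.05   0.44 -14.68] rz -0.4 curyaw -0.4 pos [0.38  0.155 0.303] q1,q6 0.36 1.94 t 4.35
[0.455 0.153 0.446]
immersion_tray [118.8 309.4] 0.97 [0.433 0.073 0.012]
lamp_tray [119.8 203. ] 0.71 [0.433 0.235 0.012]
lamp_carton [ 48.3 174.2] 0.67 [0.527 0.26  0.05 ]
fuse_carton [  8.7 209.5] 0.66 [0.578 0.215 0.03 ]
cleaner_bottle [  7.8 288.5] 0.77 [0.563 0.115 0.08 ]
objective_canister [ 50.7 326. ] 0.95 [0.521 0.063 0.055]
oil_dropper [ 51.8 248.7] 0.54 [0.52  0.163 0.05 ]
grey_carton [  6.  351.8] 0.84 [0.576 0.029 0.045]
red [120. 226.] 1035 [430.3 199.6] ((429.6748962402344, 199.5760955810547), (60.87865447998047, 40.011051177978516), 2.8441708087921143)
red [118. 274.] 914 [433.6 125.2] ((433.355224609375, 125.03390502929688), (51.12382507324219, 49.77161407470703), 89.73186492919922)
red [123. 185.] 1036 [427. 264.] ((426.7049865722656, 263.9001159667969), (54.502113342285156, 45.72996139526367), 1.8984017372131348)Traceback (most recent call last):
  File "<stdin>", line 15, in <module>
  File "<stdin>", line 13, in blobs
  File "h.py", line 12, in at
    o,d=ray(cam,px); return o+d*(z-o[2])/d[2]
        ~~~^^^^^^^^
  File "h.py", line 7, in ray
    p=camera_params(cam);K=np.array(p["intrinsics"]);k=p["k1"]
ValueError: time passes only in moves, steps and waits
```

Trays measure well (recess sizes match: 61×40, 55×46, 51). The stock is at the picture's edge, so I step forward and cache the calibration.

```bash
sed -i 's/camera_params(cam)/cp(cam)/' h.py
cat >> h.py <<'E'
from functools import lru_cache
@lru_cache
def cp(c): return camera_params(c)
def blobs(im,lo_hi,z,lab,lo=60,hi=8000):
    "world mm of colour blobs, lifted to plane z (wrist picture im)"
    hs=cv2.cvtColor(im,cv2.COLOR_RGB2HSV); m=sum(cv2.inRange(hs,a,b) for a,b in lo_hi)
    n,l,st,ce=cv2.connectedComponentsWithStats(m)
    for i in range(1,n):
        if lo<st[i,4]<hi:
            w=np.array([at("wrist",p,z)[:2] for p in np.argwhere(l==i)])*1000
            (c,s,a)=cv2.minAreaRect(w.astype(np.float32))
            print(lab,ce[i][::-1].round(0),st[i,4],"mean",w.mean(0).round(1),"rect",np.round(c,1),np.round(s,1),round(a,1))
RED=[((0,150,60),(8,255,255)),((172,150,60),(180,255,255))]
YEL=[((18,50,90),(35,255,255))]; BLU=[((100,120,50),(130,255,255))]; WHI=[((0,0,150),(180,50,255))]
E
python3 -m jog '{"moves": [[1,[7.5,0,0],[0,0,-0.4]],[1,[7.5,0,0],[0,0,-0.4]],[1,[7.5,0,0],[0,0,-0.4]],[1,[7.5,0,0],[0,0,-0.4]]]}'
python3 - <<'E'
from h import *
go(.40,.15,.45,0)
cp("wrist"); im=save("wrist","w3")
blobs(im,RED,.004,"red"); blobs(im,YEL,.062,"yel"); blobs(im,BLU,.015,"blue"); blobs(im,WHI,.034,"white")
H=dict(lamp_carton=.05,fuse_carton=.03,cleaner_bottle=.08,objective_canister=.055,oil_dropper=.05,red_bottle=.065,grey_carton=.045)
for n,h in H.items():
    for r in spot_in("wrist",n)[:1]: print(n,np.round(r["centre"],1),round(r["conf"],2),at("wrist",r["centre"],h))
big=cv2.resize(cv2.cvtColor(im[0:230,90:410],cv2.COLOR_RGB2BGR),None,fx=2.5,fy=2.5);cv2.imwrite("pics/w3b.png",big)
E
```

```text
t: 5.25
position: [0.4536, 0.1541, 0.3008]
ee_rot: [0.0, 1.0, 0.0, -0.001]
force: [0.9, 0.8, -0.5]
grip_width: 0.0853
gripper_force: 0.0
shift [ -5.38   0.41 -14.91] rz 0.0 curyaw 0.0 pos [0.454 0.154 0.301] q1,q6 0.3 1.87 t 5.25
red [ 34. 149.] 310 mean [626.9 308.2] rect [626.8 308. ] [29.3 25. ] 63.4
red [166. 227.] 882 mean [431.5 200.3] rect [431.  200.2] [59.7 39.8] 3.1
red [164. 273.] 786 mean [435.2 125.4] rect [434.7 125. ] [49.4 50.3] 0.0
red [168. 187.] 885 mean [428.7 265.4] rect [428.  265.1] [53.8 45.4] 2.6
red [165. 308.] 543 mean [433.4  69.9] rect [433.2  69.9] [43.1 40.8] 2.3
red [166. 336.] 321 mean [431.7  22.9] rect [431.7  22.4] [33.2 31.1] 4.2
yel [ 34. 304.] 62 mean [612.7  93.8] rect [613.9  93.2] [21.5 13. ] 43.5
yel [ 56. 122.] 66 mean [590.1 324.9] rect [590.4 323.7] [10.5 17.4] 83.1
yel [372. 110.] 715 mean [ 45.7 432.1] rect [ 50.7 437. ] [71.2 69.4] 3.5
yel [380.  83.] 97 mean [ 19.5 493.1] rect [ 23.7 492.4] [24.8 35.9] 4.3
blue [  5. 427.] 81 mean [664.8 -86.5] rect [665.8 -86. ] [13.5 24.3] 49.5
blue [  7. 450.] 213 mean [ 664.5 -119.7] rect [ 665.4 
[... 1647 characters left out ...]
307.1] [90.1 46.7] 0.2
white [311. 175.] 459 mean [168.9 300.8] rect [164.6 304.5] [88.8 35.1] 1.4
white [315. 300.] 1569 mean [160.5  72.8] rect [157.1  69.2] [172.8  43.8] 89.4
white [367. 398.] 451 mean [  23.6 -134. ] rect [  33. -144.] [ 54.7 112.8] 86.3
white [350. 103.] 67 mean [ 68.6 455.5] rect [ 67.8 455.6] [39.6 13.3] 43.2
lamp_carton [102.8 175.1] 0.97 [0.531 0.264 0.05 ]
fuse_carton [ 60.8 212.7] 0.65 [0.586 0.213 0.03 ]
cleaner_bottle [ 54.4 288. ] 0.63 [0.586 0.115 0.08 ]
objective_canister [108.3 322.2] 0.95 [0.523 0.064 0.055]
oil_dropper [106.7 252.5] 0.55 [0.525 0.158 0.05 ]
red_bottle [ 36.7 159.5] 0.7 [0.61  0.273 0.065]
grey_carton [ 40.7 356.3] 0.74 [0.61  0.021 0.045]
```

View pics/w3b.png

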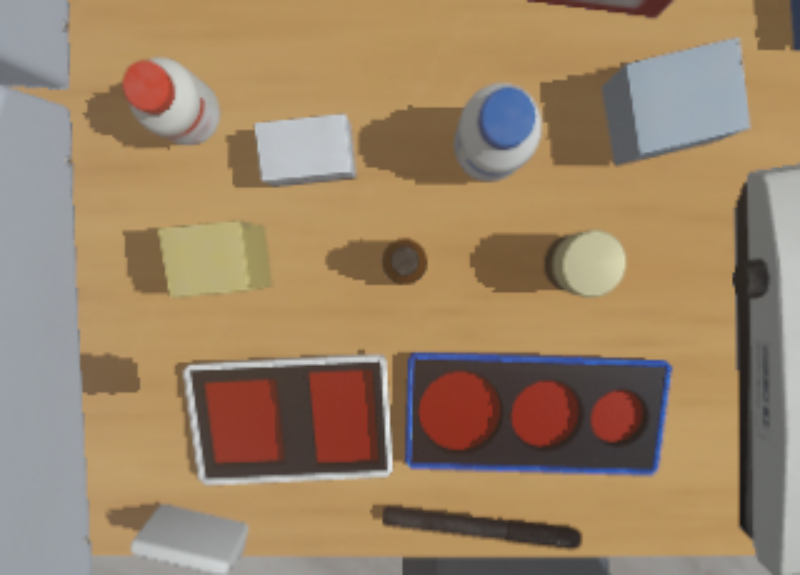

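The crop shows everything standing. Yellow carton top is at about (103, 172), the white one at (60, 212), and both have their short side along world x. The bottle cap is at (46, 293), dropper cap (104, 252) and canister top (105, 325). Now the accurate tops, plus printer clearance.

Run:
```python
from h import *
from scipy.optimize import least_squares
im=cv2.cvtColor(cv2.imread("pics/w3.png"),cv2.COLOR_BGR2RGB)
C=lambda x,y:(y/2.5-.3,90+x/2.5-.3)
for n,z,pts in [("lamp",.062,[(160,229),(240,222),(248,293),(170,297)]),("fuse",.034,[(255,123),(347,115),(355,178),(264,185)])]:
    w=np.array([at("wrist",C(*p),z)[:2] for p in pts])*1e3
    print(n,w.mean(0),"yaws",[np.degrees(np.arctan2(*(b-a)[::-1])).round(1) for a,b in((w[3],w[0]),(w[2],w[1]))],"len",[np.linalg.norm(w[i]-w[i-1]).round(1) for i in range(4)])
blobs(im[:80],BLU,.090,"cap"); blobs(im,[((18,30,120),(35,255,255))],.061,"cream",150,3000)
print("dropper cap",at("wrist",C(405,261),.058)[:2],"canister top",at("wrist",C(589,263),.061)[:2],"bottle cap",at("wrist",C(507,117),.090)[:2])
blobs(im[120:220,150:260],WHI,.015,"(offset crop, ignore pos) tray") if 0 else None
# scene/side checks of tops
for n,z,a,b in[("cap",.083,(150,245),(198,229))]: print(n,at("scene",a,z),at("side",b,z))
def tri(d):
    r=least_squares(lambda X:np.r_[tuple(np.array(proj(c,X))-p for c,p in d)],[.4,.37,.15]);return r.x,r.cost
print("printer front corner",tri([("scene",(310,172)),("side",(115,388))]),"step",tri([("scene",(180,130)),("side",(242,340))]))
go(.531,.264,.15,94)
```

```text
lamp [529.285 266.143] yaws [np.float64(3.4), np.float64(3.0)] len [np.float64(35.2), np.float64(42.9), np.float64(36.4), np.float64(42.6)]
fuse [587.387 214.259] yaws [np.float64(5.8), np.float64(6.5)] len [np.float64(32.1), np.float64(50.4), np.float64(32.5), np.float64(50.8)]
cap [  5. 427.] 81 mean [641.8 -44.8] rect [642.5 -44.4] [11.2 20.1] 49.5
cap [  7. 450.] 213 mean [641.5 -72.2] rect [642.3 -77.3] [13.9 50.1] 2.8
cap [ 46. 293.] 363 mean [594.3 110.5] rect [594.2 110.6] [22.6 23.2] 44.2
cream [372. 110.] 720 mean [ 44.9 433. ] rect [ 50.6 437.7] [73.7 68.1] 3.6
dropper cap [0.529 0.159] canister top [0.528 0.061] bottle cap [0.594 0.111]
cap [0.585 0.116 0.083] [0.597 0.116 0.083]
printer front corner (array([0.277, 0.382, 0.119]), np.float64(0.03283174999677997)) step (array([0.605, 0.353, 0.083]), np.float64(14.886307135976264))
shift [  7.77 -10.97  15.16] rz 86.1 curyaw 0.1 pos [0.453 0.154 0.302] q1,q6 0.3 1.87 t 5.65
```

```bash
sed -i 's/t=-((yaw-cur+90)%180-90)/t=-((yaw-cur+180)%360-180)/' h.py
python3 -m jog '{"moves": [[0.35,[7.6,-11.2,15],[0,0,-93]],[0.35,[7.6,-11.2,15],[0,0,-93]],[0.35,[7.6,-11.2,15],[0,0,-93]],[0.35,[7.6,-11.2,15],[0,0,-93]],[0.35,[7.6,-11.2,15],[0,0,-93]],[0.35,[7.6,-11.2,15],[0,0,-93]],[0.35,[7.6,-11.2,15],[0,0,-93]],[0.35,[7.6,-11.2,15],[0,0,-93]]]}'; python3 -c "
from h import *
go(.529,.266,.15,93.3)"
```

```text
t: 6.45
position: [0.5296, 0.2664, 0.1511]
ee_rot: [0.0, 0.823, 0.568, -0.0]
force: [-0.2, 0.6, -0.3]
grip_width: 0.0575
gripper_force: 0.0
shift [-0.06 -0.04  0.11] rz -24.1 curyaw 69.2 pos [0.53  0.266 0.151] q1,q6 0.45 0.81 t 6.45
```

```bash
python3 -m jog '{"moves": [[0.35,[0,0,0],[0,0,-24]],[0.35,[0,0,0],[0,0,-24]],[0.35,[0,0,0],[0,0,-24]],[0.35,[0,0,0],[0,0,-24]]]}'
python3 - <<'E'
from h import *
cp("wrist"); im=save("wrist","w4"); go(.529,.266,.02,93.3)
for r in spot_in("wrist","lamp_carton")[:1]: print(r,at("wrist",r["centre"],.05))
E
```

```text
t: 6.85
position: [0.5296, 0.2663, 0.1514]
ee_rot: [0.0, 0.69, 0.724, 0.0]
force: [-0.5, 0.1, 0.1]
grip_width: 0.0577
gripper_force: 0.0
shift [-0.02 -0.06 13.14] rz -0.6 curyaw 92.7 pos [0.53  0.266 0.151] q1,q6 0.45 0.4 t 6.9
{'centre': [182.2, 258.7], 'conf': 0.8} [0.531 0.272 0.05 ]
```

View pics/w4.png

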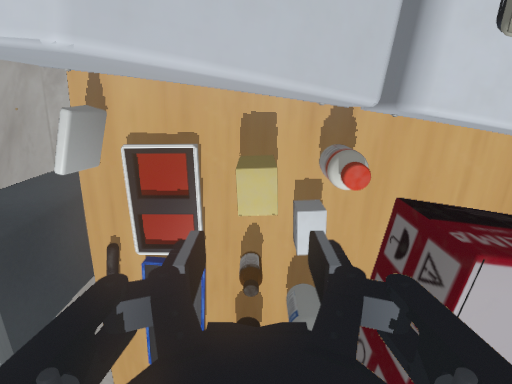

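The carton's top face is at rows 169–215, cols 237–277, centred between the fingers (cols 200–315).

```bash
python3 -c "
from h import *
print([at('wrist',p,.062) for p in [(192,257),(169,237),(169,277),(215,238),(215,277)]])
print([at('wrist',p,.062) for p in [(201,310)]])"
python3 -m jog '{"moves": [[0.35,[0.1,0,6],[0,0,0]],[0.35,[0.1,0,10],[0,0,0]],[0.35,[0.1,0,13],[0,0,0]],[0.35,[0.1,0,13],[0,0,0]],[0.35,[0.1,0,13],[0,0,0]],[0.35,[0.1,0,13],[0,0,0]]]}'
```

```text
[array([0.53 , 0.266, 0.062]), array([0.512, 0.286, 0.062]), array([0.546, 0.288, 0.062]), array([0.514, 0.243, 0.062]), array([0.549, 0.245, 0.062])]
[array([0.577, 0.26 , 0.062])]
t: 7.55
position: [0.5313, 0.268, 0.0235]
ee_rot: [0.001, 0.69, 0.724, 0.002]
force: [-0.1, -0.1, 0.4]
grip_width: 0.0577
gripper_force: 0.0
```

```bash
python3 -m jog '{"moves": [[-0.4,[0,0,0],[0,0,0]],[-0.4,[0,0,0],[0,0,0]],[-0.4,[0,0,0],[0,0,0]],[-0.4,[0,0,0],[0,0,0]],[-0.4,[0,0,0],[0,0,0]],[-0.4,[0,0,0],[0,0,0]]]}' 30; python3 -c "
from h import *
go(.529,.266,.10,93.3)"
```

```text
t: 8.15
position: [0.5309, 0.2678, 0.0234]
ee_rot: [0.001, 0.69, 0.724, 0.002]
force: [-0.8, 0.1, 6.0]
grip_width: 0.0374
gripper_force: 30.6
shift [-0.16 -0.17 -7.66] rz -0.5 curyaw 92.8 pos [0.531 0.268 0.023] q1,q6 0.45 0.4 t 8.15
```

Gripped at 37.4 mm. Lift, turn to tray orientation, and carry over the lamp recess.

```bash
python3 -m jog '{"moves": [[-0.4,[0,0,-4],[0,0,0]],[-0.4,[0,0,-8],[0,0,0]],[-0.4,[0,0,-8],[0,0,90]],[-0.4,[0,5,-8],[0,0,90]],[-0.4,[0,10,-8],[0,0,90]],[-0.4,[0,10,-8],[0,0,90]],[-0.4,[0,10,-8],[0,0,90]],[-0.4,[0,10,-8],[0,0,90]]]}'; python3 -c "
from h import *
go(.431,.265,.06,2.8)"
```

```text
t: 8.95
position: [0.6299, 0.2719, 0.1014]
ee_rot: [0.0, 0.937, 0.349, 0.0]
force: [0.3, 0.0, -0.6]
grip_width: 0.0371
gripper_force: 30.4
shift [-15.5  -12.48   4.14] rz 38.0 curyaw 40.8 pos [0.63  0.272 0.101] q1,q6 0.39 1.25 t 8.95
```

I mistyped the direction (tool y is world +x here). It stayed clear with 6 mm over the red bottle and no force read. Going back the other way at height.

```bash
python3 -m jog '{"moves": [[-0.4,[0,0,-2],[0,0,0]],[-0.4,[-15.5,-12.5,-2],[0,0,38]],[-0.4,[-15.5,-12.5,-2],[0,0,38]],[-0.4,[-15.5,-12.5,-2],[0,0,38]],[-0.4,[-15.5,-12.5,-2],[0,0,38]],[-0.4,[-15.5,-12.5,-2],[0,0,38]],[-0.4,[-15.5,-12.5,-2],[0,0,38]],[-0.4,[-15.5,-12.5,-2],[0,0,38]]]}'
python3 - <<'E'
from h import *
cp("wrist"); im=save("wrist","w5"); go(.431,.265,.028,2.8)
blobs(im,RED,.004,"red",200,3000)
cv2.imwrite("pics/w5b.png",cv2.resize(cv2.cvtColor(im[100:384],cv2.COLOR_RGB2BGR),None,fx=1.5,fy=1.5))
save("scene","s5")
E
```

```text
t: 9.75
position: [0.4316, 0.2644, 0.1221]
ee_rot: [-0.001, 1.0, 0.029, 0.001]
force: [0.1, 0.0, -0.1]
grip_width: 0.0371
gripper_force: 30.4
shift [-0.1  -0.06  9.39] rz 0.5 curyaw 3.3 pos [0.432 0.264 0.122] q1,q6 0.53 2.04 t 9.8
red [187. 322.] 2284 mean [431.6 199. ] rect [431.  198.9] [58.8 39.6] 3.1
red [177. 256.] 1554 mean [438.3 264.4] rect [438.6 264.3] [32.1 47.5] 3.3
red [190. 396.] 1726 mean [433.9 123.7] rect [434.4 123.4] [49.1 48.1] 13.2
red [197. 448.] 856 mean [429.3  66.8] rect [431.2  66.4] [35.4 40.6] 33.2
red [198. 491.] 540 mean [430.9  19.4] rect [430.9  19.4] [28.1 29.6] 31.5
```

View pics/w5b.png

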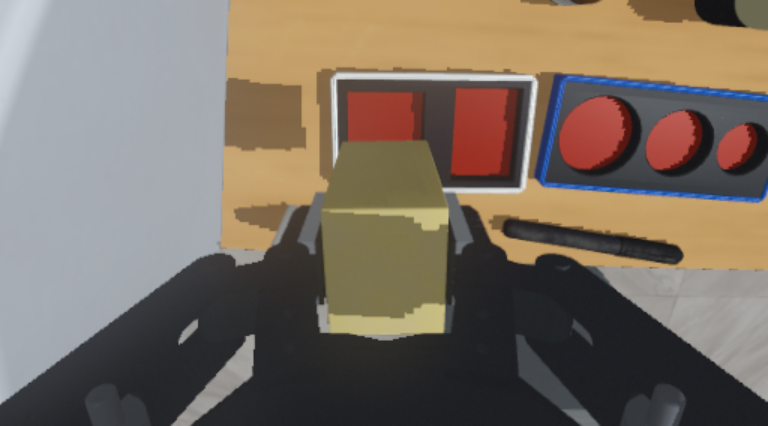

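The carton hangs square between the fingers over the lamp recess. Its front bottom edge is at rows ≈193, cols 229–287. I check the offset and descend.

```bash
python3 -c "
from h import *
a,b=[at('wrist',p,.0986) for p in [(194.5,229),(193.5,286.5)]]
print(a,b,'centre',(a+b)/2-[.0225,0,0], get_state()['position'])"
python3 -m jog '{"moves": [[-0.4,[-0.1,0,4],[0,0,0]],[-0.4,[-0.1,0,6],[0,0,0]],[-0.4,[-0.1,0,7],[0,0,0]],[-0.4,[-0.1,0,7],[0,0,0]]]}'
```

```text
[0.451 0.282 0.099] [0.454 0.245 0.099] centre [0.43  0.264 0.099] [0.432 0.264 0.122]
t: 10.25
position: [0.4296, 0.2635, 0.05]
ee_rot: [0.001, 1.0, 0.028, -0.001]
force: [0.1, -0.2, 0.0]
grip_width: 0.0375
gripper_force: 30.4
```

```bash
python3 -m jog '{"moves": [[-0.4,[0.1,-0.1,1.2],[0,0,0]],[-0.4,[0.1,-0.1,1.8],[0,0,0]],[-0.4,[0.1,-0.1,2.2],[0,0,0]],[-0.4,[0.1,-0.1,2.2],[0,0,0]],[-0.4,[0.1,-0.1,2.2],[0,0,0]]]}'; python3 -c "
from h import *
go(.431,.265,.0274,2.8)"
```

```text
t: 10.75
position: [0.4307, 0.265, 0.0295]
ee_rot: [-0.0, 1.0, 0.028, 0.0]
force: [0.7, 1.0, -0.5]
grip_width: 0.0375
gripper_force: 30.4
shift [0.03 0.   0.21] rz 0.4 curyaw 3.2 pos [0.431 0.265 0.029] q1,q6 0.53 2.04 t 10.75
```

```bash
python3 -m jog '{"moves": [[-0.4,[0,0,0.2],[0,0,0]],[-0.4,[0,0,0.2],[0,0,0]],[0.3,[0,0,0.2],[0,0,0]],[0.3,[0,0,0.2],[0,0,0]],[0.3,[0,0,0.2],[0,0,0]],[0.3,[0,0,0.2],[0,0,0]]]}';  python3 -m jog '{"moves": [[0.3,[0,0,-4],[0,0,0]],[0.3,[0,0,-8],[0,0,0]],[0.3,[0,0,-11],[0,0,0]],[0.3,[0,0,-11],[0,0,0]]]}'
python3 - <<'E'
from h import *
cp("wrist"); im=save("wrist","w6"); go(.588,.214,.15,95)
for n,z in (("lamp_carton",.06),("fuse_carton",.03),("red_bottle",.06)):
  for r in spot_in("wrist",n)[:1]: print(n,np.round(r["centre"]),r["conf"],at("wrist",r["centre"],z))
cv2.imwrite("pics/w6b.png",cv2.resize(cv2.cvtColor(im[:260],cv2.COLOR_RGB2BGR),None,fx=1.5,fy=1.5))
E
```

```text
t: 11.35
position: [0.4305, 0.2649, 0.0273]
ee_rot: [0.0, 1.0, 0.028, 0.0]
force: [-0.9, -0.1, 0.6]
grip_width: 0.0554
gripper_force: 0.0
t: 11.75
position: [0.433, 0.2664, 0.1416]
ee_rot: [-0.002, 1.0, 0.028, 0.004]
force: [0.2, 0.4, -0.4]
grip_width: 0.0555
gripper_force: 0.0
shift [15.33  6.03 -1.02] rz -91.8 curyaw 3.2 pos [0.432 0.266 0.139] q1,q6 0.53 2.04 t 11.8
lamp_carton [194. 259.] 0.8 [0.436 0.264 0.06 ]
fuse_carton [ 18. 326.] 0.71 [0.582 0.216 0.03 ]
```

View pics/w6b.png

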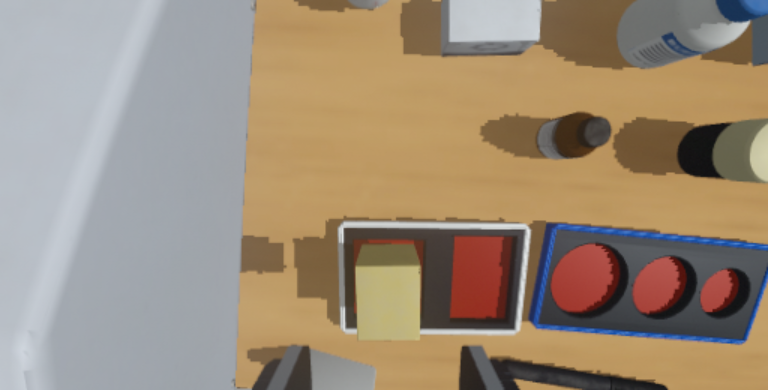

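The lamp carton stands in its recess with red floor showing around it (original pixel ~ (190, 258)). Next the fuse carton.

```bash
python3 -m jog '{"moves": [[0.2,[15.3,6,-1],[0,0,-91]],[0.2,[15.3,6,-1],[0,0,-91]],[0.2,[15.3,6,-1],[0,0,-91]],[0.2,[15.3,6,-1],[0,0,-91]],[0.2,[15.3,6,-1],[0,0,-91]],[0.2,[15.3,6,-1],[0,0,-91]],[0.2,[15.3,6,-1],[0,0,-91]],[0.2,[15.3,6,-1],[0,0,-91]]]}'; python3 -m jog '{"moves": [[0.2,[0,0,0],[0,0,-23]],[0.2,[0,0,0],[0,0,-23]],[0.2,[0,0,0],[0,0,-23]],[0.2,[0,0,0],[0,0,-23]]]}'
python3 - <<'E'
from h import *
cp("wrist"); im=save("wrist","w7"); go(.588,.214,.015,95)
for z in (.034,): blobs(im,WHI,z,"white",600,3000)
cv2.imwrite("pics/w7b.png",cv2.resize(cv2.cvtColor(im[100:300,130:390],cv2.COLOR_RGB2BGR),None,fx=2.5,fy=2.5))
E
```

```text
t: 12.75
position: [0.5858, 0.2132, 0.145]
ee_rot: [-0.001, 0.807, 0.59, -0.002]
force: [0.2, -0.8, -0.3]
grip_width: 0.0515
gripper_force: 0.0
t: 13.15
position: [0.5858, 0.2133, 0.1453]
ee_rot: [-0.001, 0.676, 0.737, -0.002]
force: [-0.1, -0.6, 0.4]
grip_width: 0.0513
gripper_force: 0.0
shift [ 0.05  0.25 13.06] rz -0.1 curyaw 94.9 pos [0.586 0.213 0.146] q1,q6 0.33 0.25 t 13.2
white [97. 14.] 2713 mean [356.4 277.3] rect [362.6 275.6] [105.2  41.6] 81.3
white [160. 120.] 1017 mean [453.8 224.7] rect [441.2 237. ] [ 75.4 117.8] 3.8
white [182. 260.] 1601 mean [588.5 216.3] rect [588.8 215.6] [29.5 49.9] 4.2
white [365. 383.] 919 mean [762.9  -7.2] rect [761.9 -10.9] [31.  94.4] 41.2
```

View pics/w7b.png

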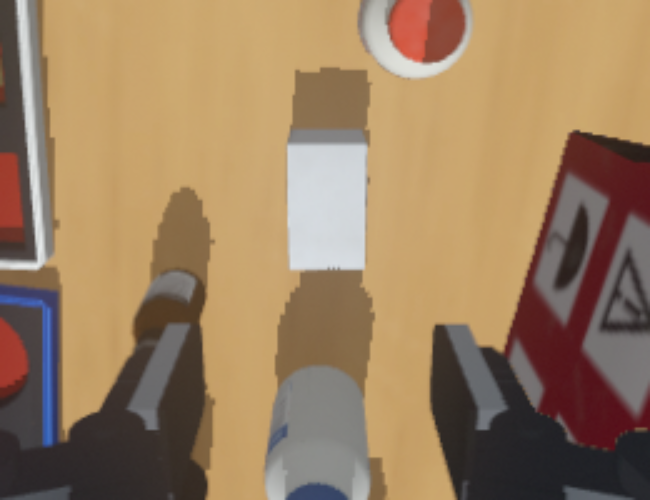

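White top at rows 153–207, cols 245–276, centre world (588.6, 215), nothing in the fingers' way. Descend and grip.

```bash
python3 -m jog '{"moves": [[0.2,[0.15,0.3,5],[0,0,0]],[0.2,[0.15,0.3,9],[0,0,0]],[0.2,[0.15,0.3,12],[0,0,0]],[0.2,[0.15,0.3,13],[0,0,0]],[0.2,[0.15,0.3,13],[0,0,0]],[0.2,[0.15,0.3,13],[0,0,0]]]}'; python3 -c "
from h import *
go(.5885,.2145,.0145,95)"
```

```text
t: 13.8
position: [0.5905, 0.2157, 0.0184]
ee_rot: [0.001, 0.676, 0.737, 0.001]
force: [-1.1, -0.1, -0.2]
grip_width: 0.0514
gripper_force: 0.0
shift [-0.11 -0.21  0.39] rz -0.1 curyaw 94.9 pos [0.59  0.216 0.018] q1,q6 0.33 0.25 t 13.8
```

```bash
python3 -m jog '{"moves": [[0.2,[-0.1,-0.1,0.3],[0,0,0]],[0.2,[-0.1,-0.1,0.3],[0,0,0]],[-0.5,[-0.1,-0.1,0.3],[0,0,0]],[-0.5,[-0.1,-0.1,0.3],[0,0,0]],[-0.5,[-0.1,-0.1,0.3],[0,0,0]],[-0.5,[-0.1,-0.1,0.3],[0,0,0]],[-0.5,[-0.1,-0.1,0.3],[0,0,0]],[-0.5,[-0.1,-0.1,0.3],[0,0,0]]]}' 30; python3 -m jog '{"moves": [[-0.5,[0,0,-4],[0,0,0]],[-0.5,[0,0,-9],[0,0,0]],[-0.5,[0,0,-9],[0,0,0]]]}';  python3 -c "
from h import *
go(.4325,.2005,.10,2.8)"
```

```text
t: 14.6
position: [0.5892, 0.2145, 0.0152]
ee_rot: [0.0, 0.676, 0.737, 0.001]
force: [-0.6, -0.2, 5.2]
grip_width: 0.0307
gripper_force: 31.6
t: 14.9
position: [0.5927, 0.2158, 0.1111]
ee_rot: [0.003, 0.676, 0.737, 0.006]
force: [1.4, 0.1, 0.0]
grip_width: 0.0305
gripper_force: 30.9
shift [ -0.13 -16.11   0.9 ] rz 92.2 curyaw 95.0 pos [0.593 0.216 0.111] q1,q6 0.33 0.24 t 14.9
```

```bash
python3 -m jog '{"moves": [[-0.5,[-0.1,-16.1,0],[0,0,92]],[-0.5,[-0.1,-16.1,0],[0,0,92]],[-0.5,[-0.1,-16.1,0],[0,0,92]],[-0.5,[-0.1,-16.1,0],[0,0,92]],[-0.5,[-0.1,-16.1,0],[0,0,92]],[-0.5,[-0.1,-16.1,0],[0,0,92]],[-0.5,[-0.1,-16.1,0],[0,0,92]],[-0.5,[-0.1,-16.1,0],[0,0,92]]]}'; python3 -m jog '{"moves": [[-0.5,[0,0,0],[0,0,23.4]],[-0.5,[0,0,0],[0,0,23.4]],[-0.5,[0,0,0],[0,0,23.4]],[-0.5,[0,0,0],[0,0,23.4]]]}'
python3 - <<'E'
from h import *
cp("wrist"); im=save("wrist","w8"); go(.4325,.2005,.045,2.8)
blobs(im,RED,.004,"red",200,4000)
cv2.imwrite("pics/w8b.png",cv2.resize(cv2.cvtColor(im[100:384,100:460],cv2.COLOR_RGB2BGR),None,fx=2,fy=2))
E
```

```text
t: 15.7
position: [0.4277, 0.1992, 0.1037]
ee_rot: [0.0, 0.975, 0.224, -0.0]
force: [-0.5, 0.9, -1.0]
grip_width: 0.0301
gripper_force: 30.9
t: 16.1
position: [0.4278, 0.1992, 0.1037]
ee_rot: [0.0, 1.0, 0.025, -0.001]
force: [-0.5, -0.6, -0.0]
grip_width: 0.031
gripper_force: 30.9
shift [ 0.47 -0.11  5.87] rz 0.2 curyaw 3.0 pos [0.428 0.199 0.104] q1,q6 0.41 1.93 t 16.15
red [171. 251.] 1293 mean [445.  203.7] rect [445.1 203.2] [30.4 35.3] 2.8
red [185. 337.] 2299 mean [435.3 124.5] rect [434.9 124.3] [49.7 50.2] 3.0
red [191. 396.] 1426 mean [432.6  68.4] rect [432.6  68.6] [41.2 40.9] 13.5
red [196. 444.] 644 mean [429.4  20.3] rect [430.3  19.8] [27.3 32.1] 36.7
```

View pics/w8b.png

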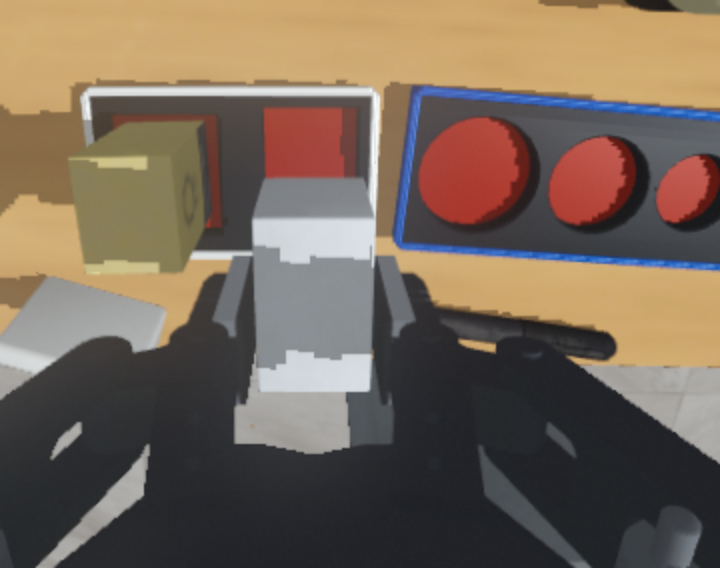

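The fuse carton hangs square above its recess (bottom front edge at row 189, cols 231–286). The red floor shows behind it at (171, 251).

```bash
python3 -c "
from h import *
a,b=[at('wrist',p,.0885) for p in [(189,231),(189,285.5)]]
print(a,b,'centre',(a+b)/2-[.0255,0,0], get_state()['position'])"
python3 -m jog '{"moves": [[-0.5,[0.45,-0.1,3],[0,0,0]],[-0.5,[0.45,-0.1,5],[0,0,0]],[-0.5,[0.45,-0.1,6],[0,0,0]],[-0.5,[0.45,-0.1,6],[0,0,0]]]}'; python3 -c "
from h import *
go(.4325,.2005,.020,2.8)"
```

```text
[0.454 0.215 0.088] [0.455 0.182 0.088] centre [0.429 0.198 0.088] [0.428 0.199 0.104]
t: 16.55
position: [0.4317, 0.2001, 0.043]
ee_rot: [0.001, 1.0, 0.025, -0.002]
force: [-0.3, -0.1, 0.2]
grip_width: 0.0308
gripper_force: 30.8
shift [ 0.09 -0.04  2.3 ] rz 0.1 curyaw 2.9 pos [0.432 0.2   0.043] q1,q6 0.41 1.93 t 16.55
```

```bash
python3 -m jog '{"moves": [[-0.5,[0,-0.05,1.2],[0,0,0]],[-0.5,[0,-0.05,2],[0,0,0]],[-0.5,[0,-0.05,2.3],[0,0,0]],[-0.5,[0,-0.05,2.3],[0,0,0]],[-0.5,[0,-0.05,2.3],[0,0,0]],[0.05,[0,-0.05,2.3],[0,0,0]],[0.05,[0,-0.05,2.3],[0,0,0]],[0.05,[0,-0.05,2.3],[0,0,0]]]}';python3 -c "
from h import *
s=get_state();print(s['position'],s['force'],s['grip_width'])"
```

```text
t: 17.35
position: [0.4329, 0.2011, 0.0216]
ee_rot: [-0.0, 1.0, 0.025, 0.0]
force: [0.4, 0.0, 0.2]
grip_width: 0.0449
gripper_force: 0.0
[0.433 0.201 0.022] [0.436 0.02  0.166] 0.04489097242117203
```

```bash
python3 -m jog '{"moves": [[0.05,[0,0,-4],[0,0,0]],[0.05,[0,0,-8],[0,0,0]],[0.05,[0,0,-12],[0,0,0]],[0.5,[15.6,9.9,-15],[0,0,-87]],[0.5,[15.6,9.9,-15],[0,0,-87]],[0.5,[15.6,9.9,-15],[0,0,-87]],[0.5,[15.6,9.9,-15],[0,0,-87]],[0.5,[15.6,9.9,-15],[0,0,-87]]]}'; python3 -c "
from h import *
cp('wrist');im=save('wrist','w9'); go(.594,.1105,.17,90)
for n,z in (('fuse_carton',.034),('lamp_carton',.062)):
  for r in spot_in('wrist',n)[:2]: print(n,np.round(r['centre']),r['conf'],at('wrist',r['centre'],z))"
```

```text
t: 18.15
position: [0.598, 0.1073, 0.172]
ee_rot: [0.001, 0.922, 0.388, 0.002]
force: [-0.1, -0.4, -0.4]
grip_width: 0.0642
gripper_force: 0.0
shift [ 0.05 -0.26  0.13] rz -44.1 curyaw 45.9 pos [0.595 0.108 0.171] q1,q6 0.16 0.93 t 18.2
fuse_carton [216.  98.] 0.62 [0.443 0.199 0.034]
lamp_carton [186.  40.] 0.65 [0.447 0.256 0.062]
```

```bash
python3 -m jog '{"moves": [[0.5,[0,-0.2,0],[0,0,-44]],[0.5,[0,-0.2,0],[0,0,-44]],[0.5,[0,-0.2,0],[0,0,-44]],[0.5,[0,-0.2,0],[0,0,-44]],[0.5,[0,-0.2,0],[0,0,-44]],[0.5,[0,-0.2,0],[0,0,-44]],[0.5,[0,-0.2,0],[0,0,-44]]]}'
python3 - <<'E'
from h import *
cp("wrist"); im=save("wrist","w10"); go(.594,.1105,.032,90)
blobs(im,BLU,.09,"blue",150,3000)
blobs(im,WHI,.07,"white",150,3000)
for r in spot_in("wrist","cleaner_bottle")[:1]: print(r,at("wrist",r["centre"],.08))
a=im[:, :].copy(); cv2.imwrite("pics/w10b.png",cv2.resize(cv2.cvtColor(a[100:340,20:400],cv2.COLOR_RGB2BGR),None,fx=2,fy=2))
E
```

```text
t: 19.0
position: [0.5913, 0.1118, 0.1713]
ee_rot: [-0.0, 0.711, 0.703, -0.0]
force: [-0.7, -0.3, -0.5]
grip_width: 0.0639
gripper_force: 0.0
shift [-0.11  0.26 13.93] rz -0.7 curyaw 89.3 pos [0.591 0.112 0.171] q1,q6 0.17 0.18 t 19.05
blue [190. 126.] 1052 mean [478.4 115.1] rect [474.6 104.7] [122.1  55.8] 88.4
blue [195. 260.] 597 mean [594.2 110.9] rect [594.2 110.6] [24.2 23.9] 40.9
white [ 88. 101.] 2678 mean [460.1 201.8] rect [460.9 219.3] [65.9 93.3] 3.5
white [132. 390.] 1517 mean [708.7 157. ] rect [707.2 142.9] [235.2   5.6] 84.0
white [186. 277.] 152 mean [610.  113.3] rect [610.4 112.1] [ 6.5 26.9] 0.3
white [233. 197.] 396 mean [532.9  66.1] rect [531.2  65.2] [24.6 30.9] 55.4
white [268. 277.] 1928 mean [610.8  25.5] rect [610.9  24.7] [41.7 55.7] 13.8
white [317. 224.] 794 mean [553.7 -34.7] rect [549.7 -35. ] [61.2 31.8] 8.1
white [354. 128.] 1154 mean [437.4 -90.7] rect [441.1 -98.3] [105.   43.3] 55.2
white [375. 405.] 324 mean [ 770.2 -131.1] rect [ 775.8 -125.8] [39. 32.] 85.7
{'centre': [181.9, 260.9], 'conf': 0.85} [0.595 0.12  0.08 ]
```

View pics/w10b.png

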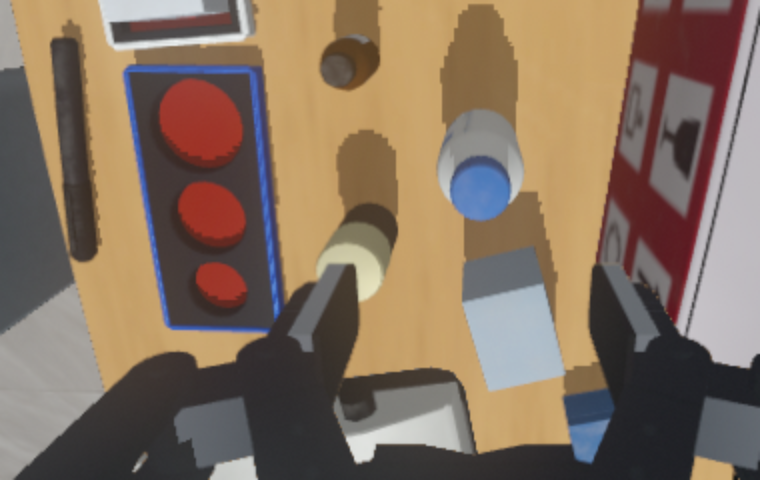

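Cap centre (195, 260) → (594.2, 110.7), consistent twice. Descend and grip.

```bash
python3 -m jog '{"moves": [[0.5,[-0.1,0.25,5],[0,0,-0.7]],[0.5,[-0.1,0.25,9],[0,0,-0.7]],[0.5,[-0.1,0.25,12],[0,0,-0.7]],[0.5,[-0.1,0.25,13.9],[0,0,-0.7]],[0.5,[-0.1,0.25,13.9],[0,0,-0.7]],[0.5,[-0.1,0.25,13.9],[0,0,-0.7]],[0.5,[-0.1,0.25,13.9],[0,0,-0.7]]]}'; python3 -m jog '{"moves": [[-0.4,[0,0,0],[0,0,0]],[-0.4,[0,0,0],[0,0,0]],[-0.4,[0,0,0],[0,0,0]],[-0.4,[0,0,0],[0,0,0]],[-0.4,[0,0,0],[0,0,0]],[-0.4,[0,0,0],[0,0,0]],[-0.4,[0,0,0],[0,0,0]]]}' 35; python3 -c "
from h import *
go(.436,.1255,.13,90)"
```

```text
t: 19.8
position: [0.5956, 0.1105, 0.0338]
ee_rot: [0.001, 0.706, 0.708, 0.001]
force: [1.0, -0.7, -0.1]
grip_width: 0.0642
gripper_force: 0.0
t: 20.5
position: [0.5952, 0.1104, 0.0338]
ee_rot: [0.001, 0.706, 0.708, 0.001]
force: [-0.6, -0.6, 5.9]
grip_width: 0.0407
gripper_force: 35.2
shift [  1.57 -15.89  -9.65] rz 0.2 curyaw 90.2 pos [0.595 0.11  0.034] q1,q6 0.16 0.16 t 20.5
```

```bash
python3 -m jog '{"moves": [[-0.4,[0,0,-4],[0,0,0]],[-0.4,[0,0,-10],[0,0,0]],[-0.4,[1.5,-15.9,-10],[0,0,0]],[-0.4,[1.5,-15.9,-10],[0,0,0]],[-0.4,[1.5,-15.9,-10],[0,0,0]],[-0.4,[1.5,-15.9,-10],[0,0,0]],[-0.4,[1.5,-15.9,-10],[0,0,0]],[-0.4,[1.5,-15.9,-10],[0,0,0]]]}'
python3 - <<'E'
from h import *
cp("wrist"); im=save("wrist","w11"); go(.436,.1255,.06,90)
blobs(im,RED,.004,"red",200,4000)
cv2.imwrite("pics/w11b.png",cv2.resize(cv2.cvtColor(im[40:340,100:400],cv2.COLOR_RGB2BGR),None,fx=2,fy=2))
E
```

```text
t: 21.3
position: [0.437, 0.1249, 0.1328]
ee_rot: [0.001, 0.706, 0.708, 0.001]
force: [0.6, 0.4, -0.9]
grip_width: 0.0405
gripper_force: 36.2
shift [ 0.06 -0.15  7.26] rz 0.2 curyaw 90.2 pos [0.437 0.125 0.133] q1,q6 0.25 0.25 t 21.35
red [ 51. 251.] 307 mean [432.2 245. ] rect [430.  248.4] [54.2 13.3] 2.4
red [225. 491.] 3977 mean [702.1  68.4] rect [690.2  66.4] [ 78.3 306.7] 16.7
red [175. 255.] 1469 mean [435.8 130.4] rect [435.5 130.1] [50.8 39.1] 1.7
```

View pics/w11b.png

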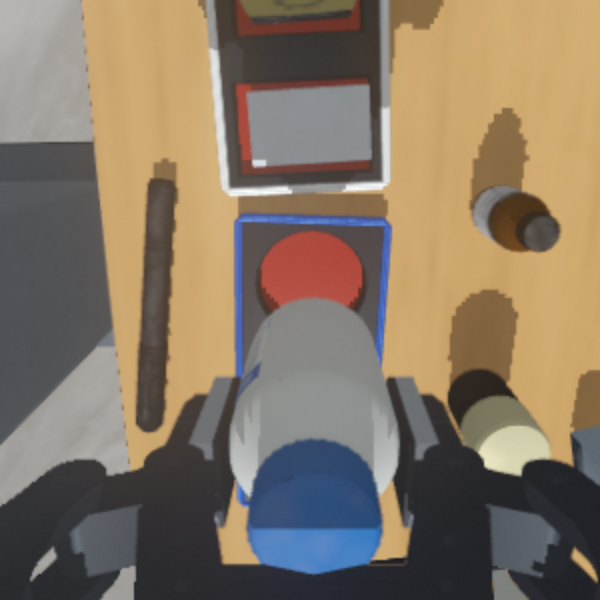

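The white fuse carton lies flat and level in its recess (crop (310, 125), red margin round it). The bottle hangs centred before its own recess. Lower it.

```bash
python3 -m jog '{"moves": [[-0.4,[0.05,-0.15,4],[0,0,0]],[-0.4,[0.05,-0.15,7],[0,0,0]],[-0.4,[0.05,-0.15,8.5],[0,0,0]],[-0.4,[0.05,-0.15,9.3],[0,0,0]],[-0.4,[0.05,-0.15,9.5],[0,0,0]],[-0.4,[0.05,-0.15,9.5],[0,0,0]],[-0.4,[0.05,-0.15,9.5],[0,0,0]]]}';python3 -c "
from h import *
go(.436,.1255,.0378,90)"
```

```text
t: 22.05
position: [0.4356, 0.1253, 0.0377]
ee_rot: [0.001, 0.706, 0.708, 0.001]
force: [-0.1, 0.1, 0.6]
grip_width: 0.0407
gripper_force: 36.6
shift [ 0.02  0.04 -0.01] rz 0.2 curyaw 90.2 pos [0.436 0.125 0.038] q1,q6 0.25 0.25 t 22.05
```

```bash
python3 -m jog '{"moves": [[0.4,[0,0,0],[0,0,0]],[0.4,[0,0,0],[0,0,0]],[0.4,[0,0,0],[0,0,0]],[0.4,[0,0,-4],[0,0,0]],[0.4,[0,0,-8],[0,0,0]],[0.4,[0,0,-11.5],[0,0,0]],[0.4,[0,0,-11.5],[0,0,0]],[0.4,[0,0,-11.5],[0,0,0]]]}'; python3 -m jog '{"moves": [[0.4,[-6.4,9.2,0],[0,0,0]],[0.4,[-6.4,9.2,0],[0,0,0]],[0.4,[-6.4,9.2,0],[0,0,0]],[0.4,[-6.4,9.2,0],[0,0,0]]]}'
python3 - <<'E'
from h import *
cp("wrist"); im=save("wrist","w12"); go(.528,.061,.03,90)
for n,z in (("objective_canister",.05),("cleaner_bottle",.06)):
  for r in spot_in("wrist",n)[:1]: print(n,np.round(r["centre"]),r["conf"],at("wrist",r["centre"],z))
hs=cv2.cvtColor(im,cv2.COLOR_RGB2HSV)
blobs(im,[((20,25,120),(40,140,255))],.061,"cream",150,3000)
cv2.imwrite("pics/w12b.png",cv2.resize(cv2.cvtColor(im[60:340,60:400],cv2.COLOR_RGB2BGR),None,fx=2,fy=2))
E
```

```text
t: 22.85
position: [0.434, 0.1252, 0.1528]
ee_rot: [0.0, 0.706, 0.708, 0.001]
force: [-0.8, 0.3, -0.8]
grip_width: 0.0598
gripper_force: 0.0
t: 23.25
position: [0.5262, 0.0605, 0.1503]
ee_rot: [-0.001, 0.707, 0.707, -0.001]
force: [-0.4, -0.4, 0.2]
grip_width: 0.0598
gripper_force: 0.0
shift [-0.02  0.38 12.04] rz 0.1 curyaw 90.1 pos [0.525 0.061 0.15 ] q1,q6 0.09 0.09 t 23.3
objective_canister [190. 258.] 0.56 [0.527 0.059 0.05 ]
cleaner_bottle [115. 150.] 0.9 [0.438 0.127 0.06 ]
cream [190. 258.] 1333 mean [527.3  61.6] rect [527.1  61.7] [33.6 38.6] 0.1
```

View pics/w12b.png

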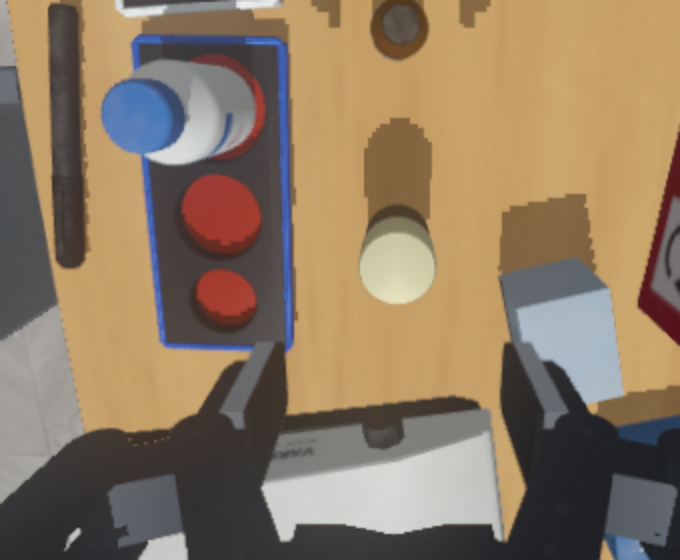

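The bottle stands upright in its recess with red margin visible. The canister top is at (191, 258) → (527.3, 61), with clear space round it.

```bash
python3 -m jog '{"moves": [[0.3,[0,0.3,5],[0,0,0]],[0.3,[0,0.3,9],[0,0,0]],[0.3,[0,0.3,11.5],[0,0,0]],[0.3,[0,0.3,12],[0,0,0]],[0.3,[0,0.3,12],[0,0,0]],[0.3,[0,0.3,12],[0,0,0]]]}'; python3 -m jog '{"moves": [[-0.5,[0,0,0],[0,0,0]],[-0.5,[0,0,0],[0,0,0]],[-0.5,[0,0,0],[0,0,0]],[-0.5,[0,0,0],[0,0,0]],[-0.5,[0,0,0],[0,0,0]],[-0.5,[0,0,0],[0,0,0]]]}' 30; python3 -c "
from h import *
go(.435,.0710,.13,90)"
```

```text
t: 24.0
position: [0.5298, 0.0621, 0.0338]
ee_rot: [0.001, 0.706, 0.709, 0.001]
force: [-0.9, -0.2, 0.1]
grip_width: 0.0552
gripper_force: 0.0
t: 24.6
position: [0.5299, 0.0616, 0.0339]
ee_rot: [0.001, 0.706, 0.708, 0.001]
force: [-1.7, 0.6, 5.3]
grip_width: 0.0341
gripper_force: 29.4
shift [ 0.97 -9.46 -9.63] rz 0.2 curyaw 90.2 pos [0.53  0.062 0.034] q1,q6 0.09 0.09 t 24.6
```

```bash
python3 -m jog '{"moves": [[-0.5,[0,0,-4],[0,0,0]],[-0.5,[0,0,-8],[0,0,0]],[-0.5,[0.95,-9.5,-8],[0,0,0]],[-0.5,[0.95,-9.5,-8],[0,0,0]],[-0.5,[0.95,-9.5,-8],[0,0,0]],[-0.5,[0.95,-9.5,-8],[0,0,0]],[-0.5,[0.95,-9.5,-8],[0,0,0]],[-0.5,[0.95,-9.5,-8],[0,0,0]]]}'
python3 - <<'E'
from h import *
cp("wrist"); im=save("wrist","w13"); go(.4345,.071,.0379,90)
blobs(im,RED,.004,"red",200,3000)
for r in spot_in("wrist","objective_canister")[:1]: print(r)
E
```

```text
t: 25.4
position: [0.4356, 0.0707, 0.1126]
ee_rot: [0.001, 0.706, 0.708, 0.001]
force: [1.7, 0.2, -0.7]
grip_width: 0.0342
gripper_force: 30.7
shift [ 0.03 -0.09  7.45] rz 0.2 curyaw 90.2 pos [0.435 0.071 0.112] q1,q6 0.13 0.13 t 25.45
red [202. 498.] 1339 mean [679.7  52.3] rect [675.9  53.7] [ 36.9 143.1] 16.2
red [184. 256.] 1332 mean [434.7  72.6] rect [434.3  72.7] [35.9 43.6] 87.9
{'centre': [254.8, 256.4], 'conf': 0.85}
```

```bash
python3 -m jog '{"moves": [[-0.5,[0,-0.1,3.5],[0,0,0]],[-0.5,[0,-0.1,5.5],[0,0,0]],[-0.5,[0,-0.1,6.8],[0,0,0]],[-0.5,[0,-0.1,7.4],[0,0,0]],[-0.5,[0,-0.1,7.4],[0,0,0]],[-0.5,[0,-0.1,7.4],[0,0,0]]]}';python3 -c "
from h import *
go(.4345,.0709,.0379,90);print(get_state()['force'])"
```

```text
t: 26.1
position: [0.4339, 0.0707, 0.0384]
ee_rot: [0.0, 0.706, 0.708, 0.0]
force: [-0.0, 0.4, -0.7]
grip_width: 0.0337
gripper_force: 29.9
shift [0.02 0.06 0.05] rz 0.2 curyaw 90.2 pos [0.434 0.071 0.038] q1,q6 0.14 0.13 t 26.1
[-0.043  0.448 -0.663]
```

```bash
python3 -m jog '{"moves": [[0.2,[0,0,0.05],[0,0,0]],[0.2,[0,0,0.05],[0,0,0]],[0.2,[0,0,0.05],[0,0,0]],[0.2,[0,0,-4],[0,0,0]],[0.2,[0,0,-8],[0,0,0]],[0.2,[0,0,-11],[0,0,0]],[0.2,[0,0,-11],[0,0,0]],[0.2,[0,0,-11],[0,0,0]]]}'; python3 -m jog '{"moves": [[0,[8.8,9.3,0],[0,0,0]],[0,[8.8,9.3,0],[0,0,0]],[0,[8.8,9.3,0],[0,0,0]],[0,[8.8,9.3,0],[0,0,0]],[0,[8.8,9.3,0],[0,0,0]]]}'
python3 - <<'E'
from h import *
cp("wrist"); im=save("wrist","w14"); go(.528,.159,.02,90)
for n,z in (("oil_dropper",.045),("objective_canister",.045)):
  for r in spot_in("wrist",n)[:1]: print(n,np.round(r["centre"]),r["conf"],at("wrist",r["centre"],z))
cv2.imwrite("pics/w14b.png",cv2.resize(cv2.cvtColor(im[100:340,80:380],cv2.COLOR_RGB2BGR),None,fx=2.5,fy=2.5))
E
```

```text
t: 26.9
position: [0.4331, 0.0707, 0.1486]
ee_rot: [0.0, 0.706, 0.708, 0.001]
force: [-0.2, 1.9, -1.0]
grip_width: 0.0512
gripper_force: 0.0
t: 27.4
position: [0.5245, 0.1588, 0.1461]
ee_rot: [-0.001, 0.706, 0.709, -0.002]
force: [-0.3, -0.5, -0.8]
grip_width: 0.0428
gripper_force: 0.0
shift [ 0.08  0.44 12.65] rz 0.2 curyaw 90.2 pos [0.524 0.158 0.147] q1,q6 0.27 0.27 t 27.45
oil_dropper [182. 260.] 0.78 [0.527 0.164 0.045]
objective_canister [259. 170.] 0.75 [0.436 0.083 0.045]
```

View pics/w14b.png

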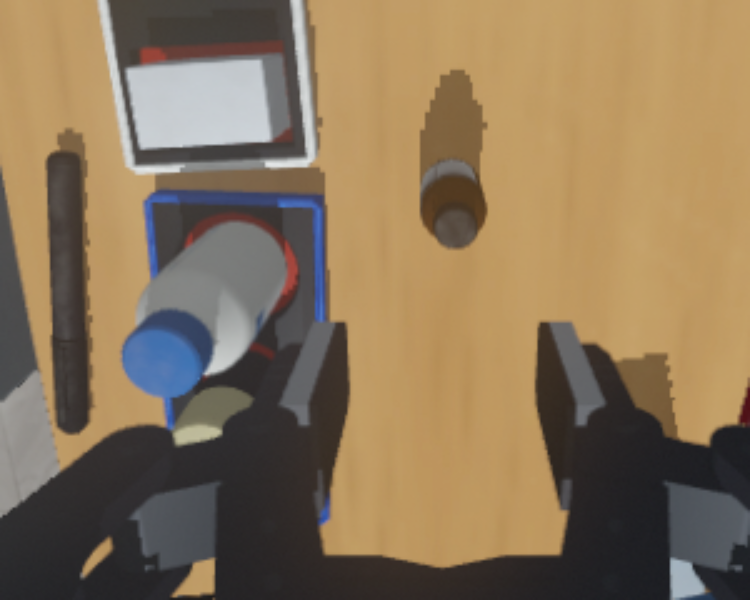

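The dropper's cap is at (190, 263), and the bottle and canister stand in the blue tray. No pictures left to view, so from here I use measurements only.

```bash
python3 -c "
from h import *
p=at('wrist',(190.2,262.6),.058);print(p);go(p[0],p[1],.021,90)"
```

```text
[0.529 0.159 0.058]
shift [ 0.14  0.53 12.65] rz 0.2 curyaw 90.2 pos [0.524 0.158 0.147] q1,q6 0.27 0.27 t 27.55
```

```bash
python3 -m jog '{"moves": [[0,[0.1,0.4,5],[0,0,0]],[0,[0.1,0.4,9],[0,0,0]],[0,[0.1,0.4,11.8],[0,0,0]],[0,[0.1,0.4,12.5],[0,0,0]],[0,[0.1,0.4,12.5],[0,0,0]],[0,[0.1,0.4,12.5],[0,0,0]]]}'; python3 -m jog '{"moves": [[-0.7,[0,0,0],[0,0,0]],[-0.7,[0,0,0],[0,0,0]],[-0.7,[0,0,0],[0,0,0]],[-0.7,[0,0,0],[0,0,0]],[-0.7,[0,0,0],[0,0,0]],[-0.7,[0,0,0],[0,0,0]]]}' 25; python3 -c "
from h import *
go(.4328,.0245,.14,90)"
```

```text
t: 28.15
position: [0.5307, 0.16, 0.0248]
ee_rot: [0.001, 0.706, 0.708, 0.001]
force: [0.5, 0.4, -0.3]
grip_width: 0.0429
gripper_force: 0.0
t: 28.75
position: [0.5309, 0.1603, 0.025]
ee_rot: [0.001, 0.706, 0.708, 0.001]
force: [-0.9, -0.5, 6.9]
grip_width: 0.0235
gripper_force: 24.3
shift [-13.54  -9.82 -11.54] rz 0.2 curyaw 90.2 pos [0.531 0.16  0.025] q1,q6 0.27 0.27 t 28.75
```

```bash
python3 -m jog '{"moves": [[-0.7,[0,0,-4],[0,0,0]],[-0.7,[0,0,-8],[0,0,0]],[-0.7,[0,0,-11.5],[0,0,0]],[-0.7,[-13.5,0,-11.5],[0,0,0]],[-0.7,[-13.5,0,-11.5],[0,0,0]],[-0.7,[-13.5,0,-11.5],[0,0,0]]]}'; python3 -m jog '{"moves": [[-0.7,[0,-9.8,0],[0,0,0]],[-0.7,[0,-9.8,0],[0,0,0]],[-0.7,[0,-9.8,3],[0,0,0]],[-0.7,[0,-9.8,3],[0,0,0]],[-0.7,[0,-9.8,3],[0,0,0]]]}'
python3 - <<'E'
from h import *
cp("wrist"); im=save("wrist","w15"); go(.4328,.0242,.029,90)
blobs(im,RED,.004,"red",100,3000)
for r in spot_in("wrist","oil_dropper")[:1]: print(r)
E
```

```text
t: 29.35
position: [0.53, 0.0229, 0.1392]
ee_rot: [0.001, 0.706, 0.708, 0.0]
force: [0.7, -0.1, -0.7]
grip_width: 0.024
gripper_force: 24.7
t: 29.85
position: [0.433, 0.0247, 0.1089]
ee_rot: [0.0, 0.706, 0.708, 0.0]
force: [0.2, 0.9, -0.9]
grip_width: 0.0241
gripper_force: 24.7
shift [-0.06 -0.12  8.02] rz 0.2 curyaw 90.2 pos [0.434 0.025 0.109] q1,q6 0.03 0.03 t 29.9
red [123. 262.] 442 mean [437.4  82.8] rect [435.2  80.4] [23.9 43.4] 84.2
red [160. 506.] 310 mean [669.9  51.7] rect [670.8  55.3] [45.4  9.8] 84.6
red [189. 256.] 891 mean [432.9  22.3] rect [432.9  21.2] [34.6 29.4] 0.2
red [193. 507.] 150 mean [680.6  18.6] rect [680.4  18.7] [ 8.5 23.7] 16.2
{'centre': [246.8, 255.4], 'conf': 0.85}
```

Its lower edge at y = 6.5 mm matches a recess centre of y = 24 mm. Lower.

```bash
python3 -m jog '{"moves": [[-0.7,[-0.05,-0.05,4],[0,0,0]],[-0.7,[-0.05,-0.05,6],[0,0,0]],[-0.7,[-0.05,-0.05,7.3],[0,0,0]],[-0.7,[-0.05,-0.05,7.9],[0,0,0]],[-0.7,[-0.05,-0.05,7.9],[0,0,0]],[-0.7,[-0.05,-0.05,7.9],[0,0,0]]]}';python3 -c "
from h import *
go(.4328,.0242,.029,90);print(get_state()['force'])"
```

```text
t: 30.55
position: [0.4331, 0.0243, 0.0299]
ee_rot: [0.001, 0.706, 0.708, 0.001]
force: [1.1, 0.1, -0.6]
grip_width: 0.0235
gripper_force: 24.4
shift [-0.01 -0.03  0.09] rz 0.2 curyaw 90.2 pos [0.433 0.024 0.03 ] q1,q6 0.03 0.03 t 30.55
[ 1.119  0.056 -0.553]
```

Release, rise, step back over the front of the trays to check.

```bash
python3 -m jog '{"moves": [[-0.7,[0,0,0.1],[0,0,0]],[-0.1,[0,0,0.1],[0,0,0]],[-0.1,[0,0,0.1],[0,0,0]],[-0.1,[0,0,0.1],[0,0,0]],[-0.1,[0,0,-4],[0,0,0]],[-0.1,[0,0,-8],[0,0,0]],[-0.1,[0,0,-12],[0,0,0]],[-0.1,[0,0,-16],[0,0,0]]]}';  python3 -m jog '{"moves": [[0,[9.5,0,-22],[0,0,87]],[0,[9.5,0,-22],[0,0,87]],[0,[9.5,0,-22],[0,0,87]],[0,[9.5,0,-22],[0,0,87]],[0,[9.5,0,-22],[0,0,87]],[0,[9.5,0,-22],[0,0,87]],[0,[9.5,0,-22],[0,0,87]],[0,[9.5,0,-22],[0,0,87]]]}'; python3 -m jog '{"moves": [[0,[0,0,0],[0,0,25]],[0,[0,0,0],[0,0,25]],[0,[0,0,0],[0,0,25]],[0,[0,0,0],[0,0,25]]]}'
python3 - <<'E'
from h import *
go(.4,.1,.4,0)
E=dict(lamp_carton=((.4295,.2645),.004,.062),fuse_carton=((.4325,.2),.004,.034),cleaner_bottle=((.4355,.1255),.004,.09),objective_canister=((.4345,.0708),.004,.061),oil_dropper=((.433,.024),.004,.058),red_bottle=((.612,.283),0,.072),grey_carton=((.61,.015),0,.05))
for c in("wrist","scene","side"):
  cp(c); im=save(c,"end_"+c)
  if c=="wrist": blobs(im,BLU,.094,"blue",150,3000); blobs(im,WHI,.038,"white",300,1500); blobs(im,YEL,.066,"yel",150,3000);blobs(im,RED,.004,"red",60,1500)
  for n,(xy,b,h) in E.items():
    for r in spot_in(c,n)[:1]: print(c,n,np.round(r["centre"]),round(r["conf"],2),"expected base/top px",np.round(proj(c,[*xy,b])),np.round(proj(c,[*xy,b+h])))
E
```

```text
t: 31.35
position: [0.4314, 0.0242, 0.191]
ee_rot: [0.0, 0.706, 0.708, 0.0]
force: [0.5, 0.3, -0.1]
grip_width: 0.0384
gripper_force: 0.0
t: 32.15
position: [0.4312, 0.1194, 0.4095]
ee_rot: [0.0, 0.983, 0.183, 0.0]
force: [-0.3, 0.2, 0.4]
grip_width: 0.0424
gripper_force: 0.0
t: 32.55
position: [0.4312, 0.1192, 0.4092]
ee_rot: [0.0, 1.0, -0.031, -0.0]
force: [-0.2, -0.6, 0.2]
grip_width: 0.0428
gripper_force: 0.0
shift [-3.    2.1   0.92] rz -3.5 curyaw -3.5 pos [0.431 0.119 0.409] q1,q6 0.24 1.88 t 32.55
blue [149. 252.] 165 mean [435.1 125.3] rect [435. 125.] [22.3 23.8] 22.8
white [ 34. 314.] 1072 mean [615.2   8.7] rect [614.8   8.6] [46.5 61.1] 13.5
white [ 79. 485.] 1386 mean [ 529.5 -302.7] rect [ 525.5 -299.1] [ 73.9 127.1] 57.7
white [110. 404.] 895 mean [ 480.4 -154.6] rect [ 499.  -176.4] [155.2 106.9] 9.3
white [101. 424.] 676 mean [ 495.5 -191. ] rect [ 501.  -190.4] [48.6 75.7] 9.6
white [190. 506.] 1075 mean [ 312.6 -385.3] rect [ 318.2 -382.1] [243.8  27.8] 12.6
white [146. 213.] 455 mean [435.7 198.6] rect [435.4 198.4] [50.2 32.1] 3.4
white [243. 359.] 455 mean [215
[... 1743 characters left out ...]
91. 162.] 0.87 expected base/top px [200. 167.] [172. 162.]
scene grey_carton [152. 278.] 0.6 expected base/top px [162. 280.] [144. 281.]
side lamp_carton [173. 315.] 0.89 expected base/top px [176. 313.] [163. 318.]
side fuse_carton [170. 286.] 0.64 expected base/top px [169. 288.] [162. 289.]
side cleaner_bottle [149. 259.] 0.56 expected base/top px [161. 259.] [139. 260.]
side objective_canister [147. 237.] 0.65 expected base/top px [154. 239.] [139. 239.]
side oil_dropper [140. 224.] 0.68 expected base/top px [148. 223.] [134. 221.]
side red_bottle [241. 303.] 0.54 expected base/top px [245. 297.] [233. 301.]
side grey_carton [195. 190.] 0.78 expected base/top px [205. 189.] [195. 186.]
```

```bash
python3 -c "
from workcell import *
print(close_job())"
```

```text
the job is handed in; nothing more can be done
None
```

I put all five items in their recesses, in the order you listed them, and handed the job in at about 33 s. The final camera measurements agree with all five standing upright in place, and with the red-capped bottle and blue-grey carton standing unmoved.

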